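Clamp the filter holder's lid evenly

TASK

Tighten the four black clamp levers on the steel filter holder's lid evenly, turning them clockwise: two opposite levers are already half-way, so first bring the two loose ones to half-way too, into the sector between their scribed lines, before any lever goes further. Then turn all four fully home, pointing straight outward, in cross order: finish one opposite pair before starting on the other. Leave the flask and the bottles round it standing where they are.

Things in the scene. Friction and masses are not known exactly. Their poses are not given: they have to be found in the camera images.
- filter_holder: Round steel filter holder, 210 mm across, fixed. Origin on the worktop under its centre, z up, any yaw. Flat lid top at z = 80 mm; a capped port 30 mm across rises at its centre to z = 108 mm. On the lid four black clamp levers turn about upright axes 68 mm from the centre: 1 at +x, 2 at +y, 3 at -x, 4 at -y (1 faces 3, 2 faces 4).
- lever_1 (a joint): Turn of lever 1, rad, clockwise seen from above: 0 = loose, arm along the tangent (90 degrees counter-clockwise of straight outward); 0.79 = half-way, mid-sector between two lines scribed on the lid at 0.52 and 1.05; 1.57 = home, a hard stop, arm straight outward from the holder's centre. Friction about 0.15 N m: stays where left. Faces lever 3.
- pivot_1 (a point): Point on the axis of lever 1 at mid-height of its arm (z = 98 mm); does not move. Hub 26 mm across, top at z = 110 mm. A stop pin, 8 mm across, top at z = 101 mm, stands on the lid 24 mm outward of the axis, on the clockwise side of the arm when home.
- tip_1 (a point): Point near the end of lever 1's arm, 50 mm from the axis; moves with the lever. The arm is a straight level bar from the axis to here, 12 mm wide, z = 91 to 105 mm (11 mm of air under it), with a round end 16 mm across (z = 90 to 110 mm) that reaches 58 mm from the axis.
- lever_2 (a joint): Turn of lever 2, rad, clockwise seen from above: 0 = loose, arm along the tangent (90 degrees counter-clockwise of straight outward); 0.79 = half-way, mid-sector between two lines scribed on the lid at 0.52 and 1.05; 1.57 = home, a hard stop, arm straight outward from the holder's centre. Friction about 0.15 N m: stays where left. Faces lever 4.
- pivot_2 (a point): Point on the axis of lever 2 at mid-height of its arm (z = 98 mm); does not move. Hub 26 mm across, top at z = 110 mm. A stop pin, 8 mm across, top at z = 101 mm, stands on the lid 24 mm outward of the axis, on the clockwise side of the arm when home.
- tip_2 (a point): Point near the end of lever 2's arm, 50 mm from the axis; moves with the lever. The arm is a straight level bar from the axis to here, 12 mm wide, z = 91 to 105 mm (11 mm of air under it), with a round end 16 mm across (z = 90 to 110 mm) that reaches 58 mm from the axis.
- lever_3 (a joint): Turn of lever 3, rad, clockwise seen from above: 0 = loose, arm along the tangent (90 degrees counter-clockwise of straight outward); 0.79 = half-way, mid-sector between two lines scribed on the lid at 0.52 and 1.05; 1.57 = home, a hard stop, arm straight outward from the holder's centre. Friction about 0.15 N m: stays where left. Faces lever 1.
- pivot_3 (a point): Point on the axis of lever 3 at mid-height of its arm (z = 98 mm); does not move. Hub 26 mm across, top at z = 110 mm. A stop pin, 8 mm across, top at z = 101 mm, stands on the lid 24 mm outward of the axis, on the clockwise side of the arm when home.
- tip_3 (a point): Point near the end of lever 3's arm, 50 mm from the axis; moves with the lever. The arm is a straight level bar from the axis to here, 12 mm wide, z = 91 to 105 mm (11 mm of air under it), with a round end 16 mm across (z = 90 to 110 mm) that reaches 58 mm from the axis.
- lever_4 (a joint): Turn of lever 4, rad, clockwise seen from above: 0 = loose, arm along the tangent (90 degrees counter-clockwise of straight outward); 0.79 = half-way, mid-sector between two lines scribed on the lid at 0.52 and 1.05; 1.57 = home, a hard stop, arm straight outward from the holder's centre. Friction about 0.15 N m: stays where left. Faces lever 2.
- pivot_4 (a point): Point on the axis of lever 4 at mid-height of its arm (z = 98 mm); does not move. Hub 26 mm across, top at z = 110 mm. A stop pin, 8 mm across, top at z = 101 mm, stands on the lid 24 mm outward of the axis, on the clockwise side of the arm when home.
- tip_4 (a point): Point near the end of lever 4's arm, 50 mm from the axis; moves with the lever. The arm is a straight level bar from the axis to here, 12 mm wide, z = 91 to 105 mm (11 mm of air under it), with a round end 16 mm across (z = 90 to 110 mm) that reaches 58 mm from the axis.
- flask: Clear conical flask, 109 mm across, 152 mm tall, left of the holder; bystander. Origin at the centre of its underside, z up.
- bottle_d: Screw-cap bottle with black cap, 70 mm across, 138 mm tall, left of the holder; bystander. Origin at the centre of its underside, z up.
- dropper_b: Brown dropper bottle, 31 mm across, 99 mm tall, right of the holder; bystander. Origin at the centre of its underside, z up.
Not all that is in view belongs to the job. What is shaped like the filter_holder but red is not meant.

How it is judged:
On the way, in this order (a step that is already met when the one before it is completed fails the run):
1. all four levers stand half-way, between their scribed lines (value of joint lever_1 between 0.52 and 1.05 rad and value of joint lever_2 between 0.52 and 1.05 rad and value of joint lever_3 between 0.52 and 1.05 rad and value of joint lever_4 between 0.52 and 1.05 rad), for 0.1 s.
2. one opposite pair is fully home while the other pair still stands half-way (((value of joint each of lever_1, lever_3 above 1.43 rad and value of joint lever_2 between 0.52 and 1.05 rad and value of joint lever_4 between 0.52 and 1.05 rad) or (value of joint each of lever_2, lever_4 above 1.43 rad and value of joint lever_1 between 0.52 and 1.05 rad and value of joint lever_3 between 0.52 and 1.05 rad))), for 0.1 s.
At the end, for the whole second after the job is handed in: All four levers are home (joint above 1.43 rad, that is within 8 degrees of straight outward) and still; the flask, the bottle and the dropper bottle stand upright (within 0.3 rad) and within 30 mm of where they started (value of joint each of lever_1, lever_2, lever_3, lever_4 above 1.43 rad and velocity of joint each of lever_1, lever_2, lever_3, lever_4 below 0.05 rad/s and distance of each of flask, bottle_d, dropper_b from where it was at the start of the episode below 0.03 m and angle between each of flask, bottle_d, dropper_b's own z axis and vertical below 0.3 rad); the robot touches nothing.
It fails at once if a lever is turned beyond the half-way sector while another is still loose (value of joint any of lever_1, lever_2, lever_3, lever_4 above 1.2 rad and value of joint any of lever_1, lever_2, lever_3, lever_4 below 0.45 rad).
It fails at once if the flask or a bottle is knocked over or shoved away (angle between any of flask, bottle_d, dropper_b's own z axis and vertical above 0.6 rad or distance of any of flask, bottle_d, dropper_b from where it was at the start of the episode above 0.05 m).
It also fails if it takes over 54 s, if anything falls off the work surface, if the arm or the gripper's body presses on something with over 40 N, if the wrist force passes 120 N, or if a joint passes its speed limit or range.

ROBOT

A 6-joint arm with a two-finger parallel gripper is mounted at the origin on a cart in front of the work surface, level with it; the furniture and walls round the work are solid. World frame = base frame: x ahead of the robot, y to its left, z up, the work surface at z = 0. Lengths are in m, angles in rad, forces in N, time in s.
With the tool pointing down it reaches from about 0.275 to 0.825 m from the base axis. Payload 5.2 kg.
Tool frame: the origin (TCP) lies on the centre line of the jaws, within the pads' length; the fingertips stand 17 mm ahead of it and the grasp point (between the pads) lies 2 mm behind it (tip_reach is the distance from the TCP to the fingertips, in m); z points along the fingers, y is the line along which they close (so a half turn about z gives the same grasp; the last joint's range is limited). The gripper opens to 93 mm and grips with 3 to 60 N. Pads are 15 mm wide; open, the fingers measure 128 mm over their backs; the gripper's body (75 mm by 188 mm) begins 65 mm behind the grasp point.
Start: joints at [1.062, 0.259, 1.535, -0, 1.348, -0.203], TCP at [0.166, 0.524, 0.236] pointing down, gripper open.
Joint ranges: [-3.14, 3.14], [-0.91, 2.08], [0.19, 2.58], [-1.22, 4.36], [0.22, 2.71], [-3.12, 3.12]. Speed limits (rad/s): [2.57, 2.57, 3.14, 3.14, 3.14, 3.14].

INTERFACE

Orientations are given as a 3x3 rotation matrix whose columns are the frame's x, y, z axes.
In Python, from bench import read_state, capture, finish_job, tip_reach gives the robot as it stands. The module is installed in compiled form; this text tells all that it offers.
- The arm moves only by the tool step_arm, never from a script. Its argument "moves" is a list of rows, each an object with "delta_pos": the shift along the tool's x, y, z in units of 40 mm (1.0 is 40 mm), a list of three; "yaw": the turn about the tool's z in units of 8 degrees (1.0 is 8 degrees); "grip": the closure, from -1 (fully open) to 1 (shut). A call has 1 to 5 rows; each row is the pose to reach, as a shift and turn from the pose commanded when the call began, along the tool's axes at that moment; what a row does not reach only later rows make up. A row lasts 1/8 s, in which the tool goes at most 62.5 mm and 10.7 degrees, less where a joint would pass 70% of its speed; a pose out of reach is approached as far as the arm can. A call with a gripper value outside its range is refused whole. The fingers move at their own pace and stop on an object; "force" is the grip in N (left out, the last holds). Time passes only in rows, so rows that repeat a pose let the fingers close. It gives the time, the measured TCP pose, the force, the opening and the grip force at its end, in the units of the state.
- read_state(): the state, without advancing time (a new reading comes with each control period).
- capture(name): name is "scene" or "top"; returns a dict with "color" (384x512x3 uint8, red, green, blue), "z_map" (384x512 float32, m along the optical axis (not along the pixel's ray), 0 where there is no reading), "fx", "fy", "cx", "cy" (pixels), "xyz" and "orientation" of the camera in the world. Camera axes: x right, y down, z forward; pixel columns grow to the right and rows downward; lengths in m; the calibration is good to about 2 mm. A picture is of the moment at which its call begins.
- finish_job(): hands the job in; it is judged then, once.
The state is a dict: "time_s": time; "joint_pos": joint angles; "joint_velocities": joint speeds; "joint_efforts": joint torques, N m; "eef_pos": TCP position; "ee_rot": TCP orientation; "ft_force": force on the tool from outside, world axes, zero at the start; "torque": the same for the moment, N m; "opening": finger opening in m; "grip_force": force on a finger pad.
Only numpy, scipy, OpenCV 4.12 (cv2) and the standard library are available. Lean on these libraries where they do the work, as an engineer would, in place of code of your own. Each camera call takes 0.05 s, during which the arm holds its last target. There are 200 camera calls.

## Working session

There is one attempt and no reset: what is moved stays moved. The work goes in short steps, Python scripts to look and compute and a tool call to move; the robot and the scene stay as the last step left them, time stands still between calls to the robot, and variables do not carry over. Pictures are saved under pics/ and viewed, at most 10 in all, crops included, and the job is handed in when it is done.

Besides the shell and the picture viewer there is one more tool, called after ">>>" as name([rows], argument=value, ...), one row to a line, values as JSON. step_arm: Moves the arm, as the interface text tells. Its arguments: {"type":"object","properties":{"moves":{"type":"array"},"force":{"type":"number"}},"required":["moves"]}

```bash
mkdir -p pics
cat > h.py <<'E'
import numpy as np, cv2
from bench import read_state, capture
def save(c,n,box=None,s=1):
    im=c["color"][:,:,::-1]
    if box: im=im[box[1]:box[3],box[0]:box[2]]
    cv2.imwrite("pics/"+n,cv2.resize(im,None,fx=s,fy=s,interpolation=cv2.INTER_CUBIC))
def ray(c,u,v,z):
    d=np.array(c["orientation"])@np.array([(u-c["cx"])/c["fx"],(v-c["cy"])/c["fy"],1]);o=np.array(c["xyz"])
    return o+d*(z-o[2])/d[2]
def proj(c,p):
    q=np.array(c["orientation"]).T@(np.array(p)-np.array(c["xyz"]))
    return np.array([c["fx"]*q[0]/q[2]+c["cx"],c["fy"]*q[1]/q[2]+c["cy"]])
def cloud(c):
    v,u=np.mgrid[:384,:512];z=c["z_map"]
    q=np.stack([(u-c["cx"])/c["fx"]*z,(v-c["cy"])/c["fy"]*z,z],-1)
    return q@np.array(c["orientation"]).T+np.array(c["xyz"])
E
python3 - <<'E'
from h import *
import pickle
for n in("top","scene"):
    c=capture(n);pickle.dump(c,open(n+"0.pkl","wb"));save(c,n+"0.png",s=1.5);print(n,c["xyz"],c["orientation"])
s=read_state();print(s["eef_pos"],s["ee_rot"],s["opening"],s["time_s"])
E
```

```text
top [ 0.34856431 -0.10042633  1.44463348] [[ 2.12958660e-03 -9.89558306e-01  1.44117394e-01]
 [-9.99997323e-01 -2.23776081e-03 -5.88505620e-04]
 [ 9.04860881e-04 -1.44115755e-01 -9.89560423e-01]]
scene [-0.19638079 -1.0695662   0.80170047] [[ 0.79079482 -0.30136724  0.53274885]
 [-0.61200704 -0.40287317  0.68054434]
 [ 0.00953645 -0.86421698 -0.50302889]]
[0.1653513  0.52412307 0.23493952] [[-9.53612255e-01  3.01036775e-01 -7.26486184e-04]
 [ 3.01037513e-01  9.53611353e-01 -1.34277496e-03]
 [ 2.88560829e-04 -1.49918626e-03 -9.99998835e-01]] 0.0931962585907708 0.1
```

View pics/top0.png

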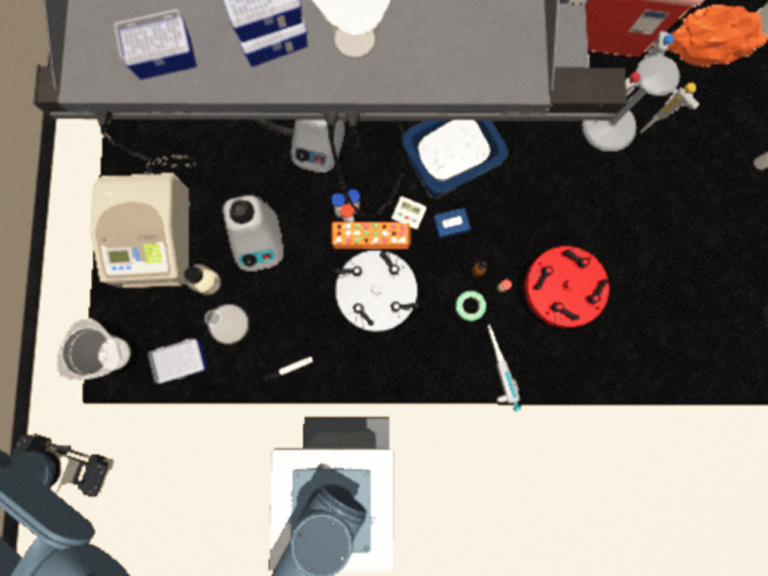

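View pics/scene0.png

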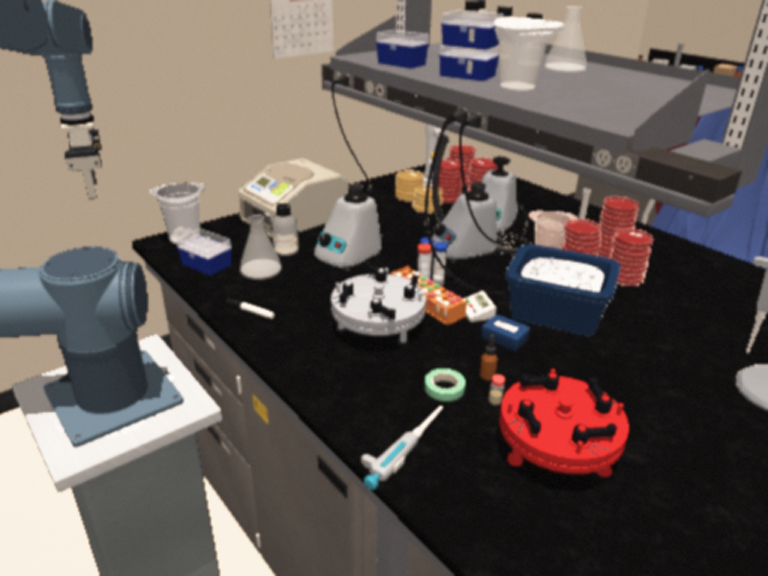

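Candidates in the top view (in 1.5x-scaled pixels): the steel holder at (376,290), and the red one at (567,286), which is not meant. The flask is at (228,323), the black-cap bottle at (203,278) and the brown dropper at (479,269). I choose the steel holder.

Run:
```python
from h import *
import pickle
c=pickle.load(open("top0.pkl","rb"));P=cloud(c)
hsv=cv2.cvtColor(c["color"],cv2.COLOR_RGB2HSV)
z=P[...,2]
print(proj(c,[.45,0,.08]))
# lid: bright, low saturation in box
m=((hsv[...,2]>120)&(hsv[...,1]<50)).astype(np.uint8);b=np.zeros_like(m);b[160:228,218:284]=1;m&=b
cs,_=cv2.findContours(m,cv2.RETR_EXTERNAL,cv2.CHAIN_APPROX_NONE);k=max(cs,key=cv2.contourArea)
hull=cv2.convexHull(k);e=cv2.fitEllipse(hull);print(e);
(u,v)=e[0];ctr=ray(c,u,v,.078);print("ctr",ctr, z[m>0].mean(),np.median(z[m>0]))
r=[np.linalg.norm(ray(c,*q[0],.08)[:2]-ctr[:2]) for q in hull];print("R",np.mean(r),np.std(r))
# black lever points
w=(z>.07)&(hsv[...,2]<110)&(np.hypot(P[...,0]-ctr[0],P[...,1]-ctr[1])<.14)
dark=((hsv[...,2]<95)).astype(np.uint8)
n,l,s,cc=cv2.connectedComponentsWithStats(dark)
for i in range(1,n):
    p=ray(c,*cc[i],.1)
    if np.hypot(*(p-ctr)[:2])<.12 and s[i,4]>10: print(i,s[i],cc[i],p)
# obstacles heights around
for n_,(x0,x1,y0,y1) in {}.items(): pass
for yy in np.arange(.45,-.36,-.05):
    row=[]
    for xx in np.arange(.2,.8,.05):
        q=(abs(P[...,0]-xx)<.025)&(abs(P[...,1]-yy)<.025)&(c["z_map"]>0); row.append("%4d"%(1000*z[q].max()) if q.any() else "  --")
    print("%5.2f"%yy,*row)
save(c,"crop0.png",(205,150,300,240),8)
```

```text
[220.72018198 221.07824007]
((250.46099853515625, 193.42123413085938), (53.75182342529297, 54.42686462402344), 101.02445983886719)
ctr [ 0.55787077 -0.11399911  0.078     ] 0.08196221592974663 0.0795631352662558
R 0.10547879375956468 0.0008118005423517514
27 [239 207   9  10  27] [243.14814815 211.        ] [ 0.48695527 -0.08608367  0.1       ]
 0.45  647    7   77   79   82    6    8    6  139  162  169  167  389
 0.40  647    6   71   81   81   55    7    4  128  156  169  164  357
 0.35 -897    6   12   79   80   77   11  137  142    5    7    7  268
 0.30 -889    4    6    6   18  152  151  113  140    8    5    5    6
 0.25 -902    4    8    6   11  153  153    6   84  114  195  199  154
 0.20 -894    6    8   14    7    7    8    5   71  111  197  198  160
 0.15 -896    3    7   20    6    8    7    8    7   94  151  154  105
 0.10 -900    6    5   19   21    8    8    8   13    8    6    5    7
 0.05 -899    7    8   14   19    7    8    7    7    9    4    6    6
 0.00 -897    7    8    5    5    9   82   85  111    7   50  120  408
-0.05 -895    6   10    7    7   85  113   88  115  107   51  323  372
-0.10 -892    6    5    5    8  112  109  112  103   85   49  161   69
-0.15 -901    4    6    6   10   84  112   88  114  114   51   67   67
-0.20 -901    7    7    7    8   74  111   85   99   83   50   48   36
-0.25 -902    5    7    7    9    8    5    6    6    8    6   26  122
-0.30 -896    7    8    6   10    7    7    7    7    6   36   39  124
-0.35 -904    5    6    7    7    8   25   24    6    8   33   39   35
```

View pics/crop0.png

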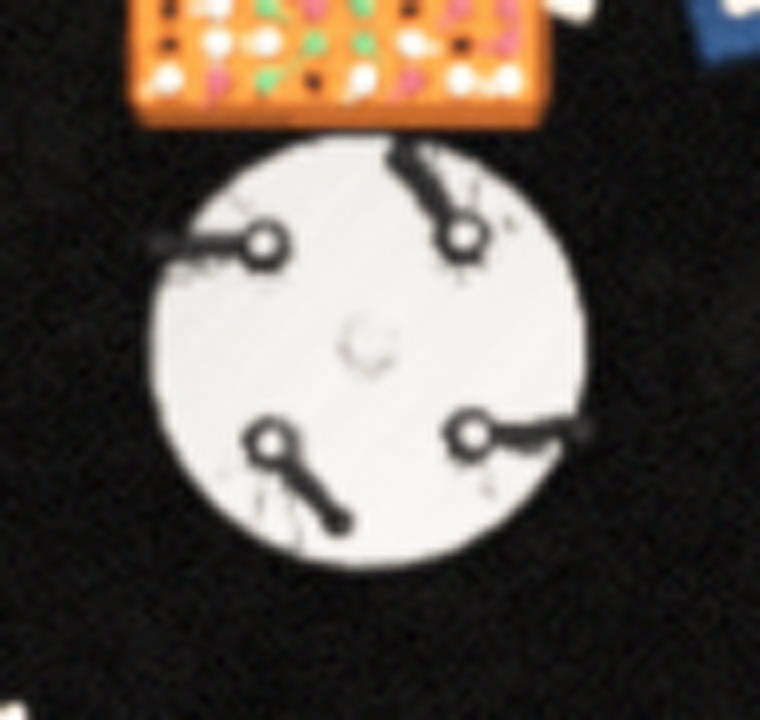

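The crop shows four hubs at crop pixels A(265,243), B(462,233), C(472,433) and D(270,440). A and C are half-way, with arms pointing left and right. B and D are loose, with tips at about (400,152) and (340,523).

Run:
```python
from h import *
import pickle
c=pickle.load(open("top0.pkl","rb"))
f=lambda u,v,z: ray(c,(u+.5)/8-.5+205,(v+.5)/8-.5+150,z)[:2]
H=np.array([f(*p,.11) for p in [(265,243),(462,233),(472,433),(270,440)]])
T=np.array([f(*p,.11) for p in [(158,243),(400,153),(582,430),(340,523)]])
ctr=H.mean(0);print("ctr",ctr)
ang=np.degrees(np.arctan2(*(H-ctr).T[::-1]));print(ang,np.linalg.norm(H-ctr,axis=1))
d=T-H;print(np.degrees(np.arctan2(*d.T[::-1]))-ang,np.linalg.norm(d,axis=1))
base=np.mean([(a-o+180)%360-180 for a,o in zip(ang,(45-0,-45,-135,135))]);print("offset from 45deg",base)
```

```text
ctr [ 0.55975132 -0.1137081 ]
[  47.22699951  -41.97020264 -132.84154226  137.1497248 ] [0.06647432 0.06753566 0.06751158 0.06744833]
[  42.9049774    79.16203564   44.54338384 -276.95954281] [0.05101843 0.04888081 0.05198843 0.05133632]
offset from 45deg 2.391244851320266
```

>>> step_arm([
  {"delta_pos": [0, 0, 0], "yaw": -1.1, "grip": 1},
  {"delta_pos": [0, 0, 0], "yaw": -2.19, "grip": 1},
  {"delta_pos": [0, 0, 0], "yaw": -2.19, "grip": 1},
], force=20)

```text
time_s: 0.48
eef_pos: [0.1654, 0.5243, 0.2352]
ee_rot: [[-1.0, 0.001, -0.0], [0.001, 1.0, -0.001], [0.0, -0.001, -1.0]]
ft_force: [-0.1, -0.6, -0.8]
opening: 0.0673
grip_force: 0.0
```

```bash
cat > plan.py <<'E'
import numpy as np
C=np.array([.559,-.1139]); OUT=dict(A=47.4,B=-42.6,C=-132.6,D=137.4)
u=lambda d:np.array([np.cos(np.radians(d)),np.sin(np.radians(d))])
piv={k:C+.068*u(a) for k,a in OUT.items()}
def pusher(k,turn,gap=0,r=.038):
    d=OUT[k]+90-np.degrees(turn);a,n=u(d),u(d+90)
    return piv[k]+r*a+(.006+gap)*n+np.clip(n/.35,-1,1)*np.array([.0075,.0175])
def boxdist(c,p): return np.hypot(*np.maximum(np.abs(np.array(p)-c)-[.0075,.0175],0))
def clear(c,turns):
    o={"port":boxdist(c,C)-.015}
    for k in piv:
        o["hub"+k]=boxdist(c,piv[k])-.013
        a=u(OUT[k]+90-np.degrees(turns[k])); o["arm"+k]=min(boxdist(c,piv[k]+s*a)-(.008 if s>.042 else .006) for s in np.linspace(0,.05,26))
    return {k:round(1000*v) for k,v in sorted(o.items(),key=lambda t:t[1])[:4]}
E
python3 - <<'E'
from plan import *
T=dict(A=.79,B=.19,C=.79,D=.12)
def run(k,t0,ts):
    for i,t in enumerate([t0]+ts):
        c=pusher(k,t,.008 if i==0 else 0); T[k]=t; print(k,t,c.round(4),clear(c,T))
run("D",.12,[.2,.4,.6,.79]);run("B",.19,[.4,.6,.79,.95,1.2,1.4,1.57]);run("D",.79,[.95,1.2,1.4,1.57])
run("A",.79,[.95,1.2,1.4,1.57]);run("C",.79,[.95,1.2,1.4,1.57])
E
```

```text
D 0.12 [ 0.4967 -0.1207] {'armD': 7, 'hubC': 14, 'armC': 21, 'hubD': 23}
D 0.2 [ 0.4892 -0.1125] {'armD': 0, 'hubD': 17, 'hubC': 25, 'armC': 32}
D 0.4 [ 0.4843 -0.1066] {'armD': 0, 'hubD': 14, 'hubC': 32, 'armC': 39}
D 0.6 [ 0.4781 -0.0998] {'armD': -2, 'hubD': 14, 'hubC': 41, 'armC': 48}
D 0.79 [ 0.472  -0.0928] {'armD': -2, 'hubD': 17, 'hubC': 50, 'armC': 57}
B 0.19 [ 0.6238 -0.1086] {'armB': 7, 'hubA': 16, 'hubB': 22, 'armA': 23}
B 0.4 [ 0.6337 -0.1212] {'armB': 0, 'hubB': 14, 'hubA': 32, 'armA': 39}
B 0.6 [ 0.6399 -0.128 ] {'armB': -2, 'hubB': 14, 'hubA': 41, 'armA': 48}
B 0.79 [ 0.646 -0.135] {'armB': -2, 'hubB': 17, 'hubA': 50, 'armA': 57}
B 0.95 [ 0.6501 -0.1411] {'armB': -1, 'hubB': 21, 'hubA': 58, 'armA': 65}
B 1.2 [ 0.6541 -0.1507] {'armB': 0, 'hubB': 25, 'hubA': 68, 'port': 75}
B 1.4 [ 0.6517 -0.158 ] {'armB': 0, 'hubB': 22, 'hubA': 73, 'port': 74}
B 1.57 [ 0.6486 -0.1637] {'armB': 0, 'hubB': 19, 'port': 73, 'hubA': 77}
D 0.79 [ 0.4723 -0.1008] {'armD': 6, 'hubD': 20, 'hubC': 43, 'armC': 50}
D 0.95 [ 0.4679 -0.0867] {'armD': -1, 'hubD': 21, 'hubC': 58, 'armC': 65}
D 1.2 [ 
[... 236 characters left out ...]
armA': 6, 'hubA': 11, 'port': 55, 'hubD': 56}
A 0.95 [ 0.5962 -0.0193] {'armA': -1, 'hubA': 14, 'port': 68, 'hubD': 73}
A 1.2 [ 0.6058 -0.0088] {'armA': 0, 'hubA': 25, 'port': 81, 'hubD': 86}
A 1.4 [ 0.6131 -0.0112] {'armA': 0, 'hubA': 22, 'port': 82, 'hubD': 91}
A 1.57 [ 0.6188 -0.0143] {'armA': 0, 'hubA': 20, 'port': 82, 'hubD': 96}
C 0.79 [ 0.5359 -0.1995] {'armC': 6, 'hubC': 11, 'port': 55, 'hubB': 56}
C 0.95 [ 0.5218 -0.2085] {'armC': -1, 'hubC': 14, 'port': 68, 'hubB': 73}
C 1.2 [ 0.5122 -0.219 ] {'armC': 0, 'hubC': 25, 'port': 81, 'hubB': 86}
C 1.4 [ 0.5049 -0.2166] {'armC': 0, 'hubC': 22, 'port': 82, 'hubB': 91}
C 1.57 [ 0.4992 -0.2135] {'armC': 0, 'hubC': 20, 'port': 82, 'hubB': 96}
```

>>> step_arm([
  {"delta_pos": [-1, -1, 0], "yaw": 0, "grip": 1},
  {"delta_pos": [-2, -2.2, 0], "yaw": 0, "grip": 1},
  {"delta_pos": [-3, -3.4, 0], "yaw": 0, "grip": 1},
  {"delta_pos": [-4, -4.6, 0], "yaw": 0, "grip": 1},
  {"delta_pos": [-5, -5.8, 0], "yaw": 0, "grip": 1},
])

```text
time_s: 1.1
eef_pos: [0.3665, 0.2909, 0.2357]
ee_rot: [[-1.0, 0.004, 0.0], [0.004, 1.0, 0.0], [-0.0, 0.0, -1.0]]
ft_force: [0.9, 0.9, -0.4]
opening: 0.0175
grip_force: 0.0
```

>>> step_arm([
  {"delta_pos": [-0.6, -1.4, 0], "yaw": 0, "grip": 1},
  {"delta_pos": [-1.2, -2.8, 0], "yaw": 0, "grip": 1},
  {"delta_pos": [-1.8, -4.2, 0], "yaw": 0, "grip": 1},
  {"delta_pos": [-2.4, -5.6, 0], "yaw": 0, "grip": 1},
  {"delta_pos": [-3, -7, 0], "yaw": 0, "grip": 1},
])

```text
time_s: 1.72
eef_pos: [0.486, 0.0105, 0.2357]
ee_rot: [[-1.0, 0.004, 0.0], [0.004, 1.0, 0.0], [-0.0, 0.0, -1.0]]
ft_force: [0.5, 0.9, 0.0]
opening: 0.0004
grip_force: 0.0
```

>>> step_arm([
  {"delta_pos": [-0.37, -1.4, 0.5], "yaw": 0, "grip": 1},
  {"delta_pos": [-0.37, -2.8, 1.2], "yaw": 0, "grip": 1},
  {"delta_pos": [-0.37, -3.33, 2.1], "yaw": 0, "grip": 1},
  {"delta_pos": [-0.37, -3.33, 2.1], "yaw": 0, "grip": 1},
])

```text
time_s: 2.22
eef_pos: [0.4983, -0.1214, 0.1489]
ee_rot: [[-1.0, 0.006, -0.006], [0.006, 1.0, 0.003], [0.006, 0.003, -1.0]]
ft_force: [0.1, 0.5, -0.1]
opening: 0.0005
grip_force: 0.0
```

>>> step_arm([
  {"delta_pos": [0, 0, 0.5], "yaw": 0, "grip": 1},
  {"delta_pos": [0, 0, 1.05], "yaw": 0, "grip": 1},
  {"delta_pos": [0, 0, 1.05], "yaw": 0, "grip": 1},
])

```text
time_s: 2.6
eef_pos: [0.4999, -0.1193, 0.1096]
ee_rot: [[-1.0, 0.001, -0.002], [0.001, 1.0, 0.001], [0.002, 0.001, -1.0]]
ft_force: [0.5, 0.6, 0.2]
opening: 0.0006
grip_force: 0.0
```

>>> step_arm([
  {"delta_pos": [0.22, 0.22, 0], "yaw": 0, "grip": 1},
  {"delta_pos": [0.35, 0.37, 0], "yaw": 0, "grip": 1},
  {"delta_pos": [0.5, 0.54, 0], "yaw": 0, "grip": 1},
  {"delta_pos": [0.65, 0.7, 0], "yaw": 0, "grip": 1},
  {"delta_pos": [0.65, 0.7, 0], "yaw": 0, "grip": 1},
])

```text
time_s: 3.22
eef_pos: [0.4754, -0.0924, 0.111]
ee_rot: [[-1.0, 0.0, 0.004], [0.0, 1.0, -0.001], [-0.004, -0.001, -1.0]]
ft_force: [3.8, -1.0, 1.0]
opening: 0.0005
grip_force: 1.7
```

>>> step_arm([
  {"delta_pos": [0, -0.2, 0], "yaw": 0, "grip": 1},
  {"delta_pos": [0, -0.2, -1], "yaw": 0, "grip": 1},
  {"delta_pos": [-1.2, -0.3, -1], "yaw": 0, "grip": 1},
  {"delta_pos": [-2.5, -0.4, -1], "yaw": 0, "grip": 1},
  {"delta_pos": [-3.75, -0.4, -1], "yaw": 0, "grip": 1},
])

```text
time_s: 3.85
eef_pos: [0.6247, -0.1091, 0.1494]
ee_rot: [[-1.0, 0.001, -0.002], [0.001, 1.0, 0.001], [0.002, 0.001, -1.0]]
ft_force: [0.8, 0.1, -0.1]
opening: 0.0006
grip_force: 0.0
```

Run:
```python
from h import *
import pickle
c=capture("top");a=c["color"][150:240,205:300,::-1];d=capture("scene");b=d["color"][165:235,205:300,::-1]
cv2.imwrite("pics/c1.png",np.hstack([cv2.resize(a,(380,360),interpolation=3),cv2.resize(b,(400,360),interpolation=3)]))
s=read_state();print(s["eef_pos"],s["ft_force"])
```

```text
[ 0.62712122 -0.10900591  0.14818248] [-0.451367   -1.00017776 -0.13600843]
```

View pics/c1.png

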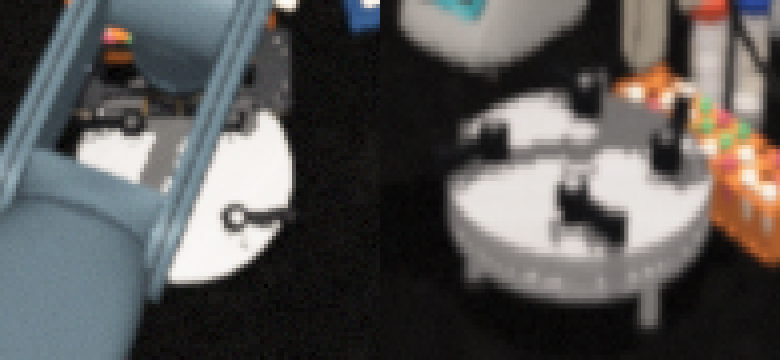

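Run:
```python
from h import *
from plan import *
d=capture("scene");save(d,"c2.png",(190,110,310,240),4.6)
for k in piv: print(k,((proj(d,[*piv[k],.11])-[190,110])*4.6).round())
for k,t in dict(A=.79,B=.19,C=.79,D=.79).items():
  e=piv[k]+.05*u(OUT[k]+90-np.degrees(t));print("tip",k,((proj(d,[*e,.105])-[190,110])*4.6).round())
print(((proj(d,[.627,-.109,.131])-[190,110])*4.6).round())
```

```text
A [289. 320.]
B [376. 369.]
C [273. 413.]
D [187. 360.]
tip A [247. 302.]
tip B [391. 343.]
tip C [321. 449.]
tip D [131. 388.]
[351. 310.]
```

View pics/c2.png

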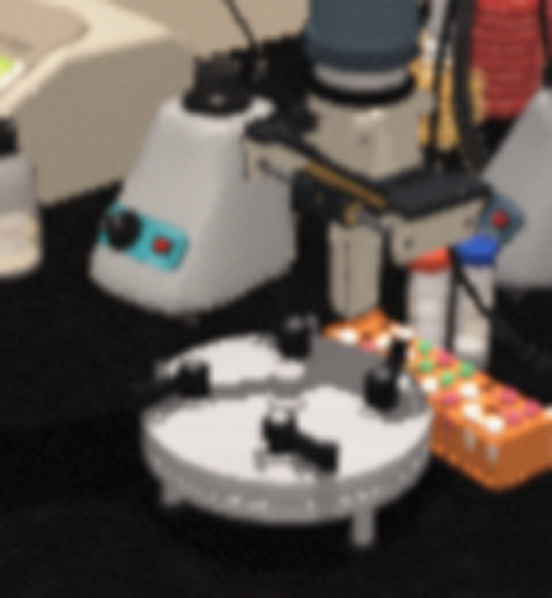

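>>> step_arm([
  {"delta_pos": [0.05, 0, 0.5], "yaw": 0, "grip": 1},
  {"delta_pos": [0.05, 0, 1.1], "yaw": 0, "grip": 1},
  {"delta_pos": [0.05, 0, 1.1], "yaw": 0, "grip": 1},
])

```text
time_s: 4.38
eef_pos: [0.619, -0.1081, 0.1036]
ee_rot: [[-1.0, 0.0, -0.006], [0.0, 1.0, 0.002], [0.006, 0.002, -1.0]]
ft_force: [-0.6, -0.4, -0.0]
opening: 0.0002
grip_force: 0.0
```

>>> step_arm([
  {"delta_pos": [-0.2, -0.3, 0], "yaw": 0, "grip": 1},
  {"delta_pos": [-0.35, -0.48, 0], "yaw": 0, "grip": 1},
  {"delta_pos": [-0.5, -0.65, 0], "yaw": 0, "grip": 1},
  {"delta_pos": [-0.5, -0.65, 0], "yaw": 0, "grip": 1},
  {"delta_pos": [-0.5, -0.65, 0], "yaw": 0, "grip": 1},
])

```text
time_s: 5.0
eef_pos: [0.643, -0.1354, 0.1063]
ee_rot: [[-1.0, 0.0, 0.002], [0.0, 1.0, -0.001], [-0.002, -0.001, -1.0]]
ft_force: [-0.1, 0.4, 0.1]
opening: 0.0008
grip_force: 0.0
```

Run:
```python
from h import *
from plan import *
d=capture("scene");save(d,"c3.png",(215,165,290,230),8)
for k,t in dict(A=.79,B=.79,C=.79,D=.79).items():
  e=piv[k]+.05*u(OUT[k]+90-np.degrees(t));print("tip",k,((proj(d,[*e,.105])-[215,165])*8).round(),((proj(d,[*piv[k],.11])-[215,165])*8).round())
s=read_state();print(s["eef_pos"],s["ft_force"])
```

```text
tip A [229.  84.] [302. 116.]
tip B [542. 176.] [454. 202.]
tip C [358. 342.] [276. 279.]
tip D [ 29. 235.] [126. 186.]
[ 0.6430218 -0.1353378  0.1063156] [ 0.09350858 -0.06867984  0.28463216]
```

View pics/c3.png

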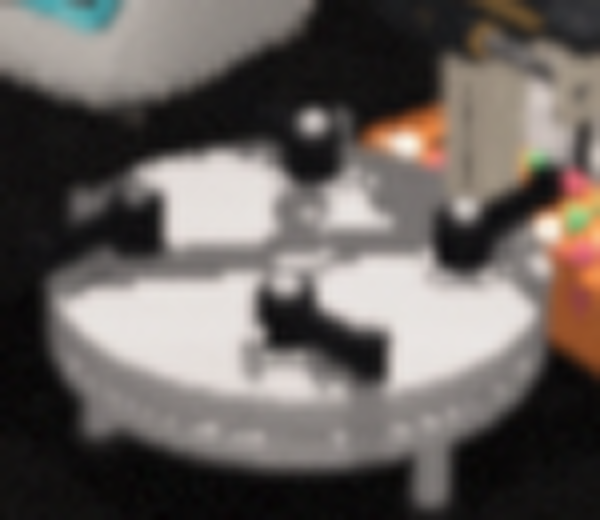

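>>> step_arm([
  {"delta_pos": [-0.17, -0.15, 0], "yaw": 0, "grip": 1},
  {"delta_pos": [-0.27, -0.4, 0], "yaw": 0, "grip": 1},
  {"delta_pos": [-0.22, -0.57, 0], "yaw": 0, "grip": 1},
  {"delta_pos": [-0.14, -0.72, 0], "yaw": 0, "grip": 1},
  {"delta_pos": [-0.07, -0.8, 0], "yaw": 0, "grip": 1},
])

```text
time_s: 5.68
eef_pos: [0.6479, -0.164, 0.1057]
ee_rot: [[-1.0, 0.0, 0.005], [0.0, 1.0, 0.005], [-0.005, 0.005, -1.0]]
ft_force: [10.9, 15.7, -3.5]
opening: 0.0005
grip_force: 9.6
```

>>> step_arm([
  {"delta_pos": [0, 0, 0], "yaw": 0, "grip": 1},
  {"delta_pos": [0, 0, 0], "yaw": 0, "grip": 1},
])

```text
time_s: 5.92
eef_pos: [0.648, -0.1638, 0.1057]
ee_rot: [[-1.0, -0.001, 0.005], [-0.001, 1.0, 0.004], [-0.005, 0.004, -1.0]]
ft_force: [6.8, 10.6, -3.3]
opening: 0.0005
grip_force: 6.3
```

>>> step_arm([
  {"delta_pos": [-0.15, 0.15, 0], "yaw": 0, "grip": 1},
  {"delta_pos": [-0.15, 0.15, -1.1], "yaw": 0, "grip": 1},
  {"delta_pos": [1.2, 0.6, -1.1], "yaw": 0, "grip": 1},
  {"delta_pos": [2.6, 1.0, -1.1], "yaw": 0, "grip": 1},
  {"delta_pos": [4, 1.5, -1.1], "yaw": 0, "grip": 1},
])

```text
time_s: 6.55
eef_pos: [0.4843, -0.1072, 0.1501]
ee_rot: [[-1.0, 0.0, 0.001], [0.0, 1.0, -0.002], [-0.001, -0.002, -1.0]]
ft_force: [0.1, -0.6, 0.1]
opening: 0.0006
grip_force: 0.0
```

>>> step_arm([
  {"delta_pos": [0.3, 0, 0], "yaw": 0, "grip": 1},
  {"delta_pos": [0.3, 0, 0], "yaw": 0, "grip": 1},
])

```text
time_s: 6.8
eef_pos: [0.474, -0.1076, 0.1507]
ee_rot: [[-1.0, 0.0, 0.002], [0.0, 1.0, -0.002], [-0.002, -0.002, -1.0]]
ft_force: [1.4, -1.4, 0.6]
opening: 0.0004
grip_force: 0.0
```

>>> step_arm([
  {"delta_pos": [0, 0, 0.5], "yaw": 0, "grip": 1},
  {"delta_pos": [0, 0, 1.1], "yaw": 0, "grip": 1},
  {"delta_pos": [0, 0, 1.1], "yaw": 0, "grip": 1},
])

```text
time_s: 7.18
eef_pos: [0.474, -0.1073, 0.1045]
ee_rot: [[-1.0, 0.0, -0.002], [0.0, 1.0, 0.001], [0.002, 0.001, -1.0]]
ft_force: [-0.7, 0.1, 0.1]
opening: 0.0005
grip_force: 0.0
```

>>> step_arm([
  {"delta_pos": [0.15, 0.5, 0], "yaw": 0, "grip": 1},
  {"delta_pos": [0.25, 0.76, 0], "yaw": 0, "grip": 1},
  {"delta_pos": [0.19, 0.94, 0], "yaw": 0, "grip": 1},
  {"delta_pos": [0.11, 1.09, 0], "yaw": 0, "grip": 1},
  {"delta_pos": [0.06, 1.15, 0], "yaw": 0, "grip": 1},
])

```text
time_s: 7.8
eef_pos: [0.4703, -0.06, 0.1058]
ee_rot: [[-1.0, -0.001, -0.001], [-0.001, 1.0, 0.0], [0.001, 0.0, -1.0]]
ft_force: [-4.3, -4.6, 4.6]
opening: 0.0003
grip_force: 3.5
```

>>> step_arm([
  {"delta_pos": [0, 0, 0], "yaw": 0, "grip": 1},
  {"delta_pos": [0, 0, 0], "yaw": 0, "grip": 1},
])

```text
time_s: 8.05
eef_pos: [0.4703, -0.0604, 0.1053]
ee_rot: [[-1.0, 0.0, -0.001], [0.0, 1.0, 0.001], [0.001, 0.001, -1.0]]
ft_force: [-2.8, -1.3, 2.3]
opening: 0.0006
grip_force: 1.5
```

>>> step_arm([
  {"delta_pos": [-0.05, 0.05, 0], "yaw": 0, "grip": 1},
  {"delta_pos": [-0.07, 0.07, 0], "yaw": 0, "grip": 1},
  {"delta_pos": [-0.07, 0.07, 0], "yaw": 0, "grip": 1},
])

```text
time_s: 8.43
eef_pos: [0.471, -0.0596, 0.1052]
ee_rot: [[-1.0, -0.001, -0.006], [-0.001, 1.0, -0.003], [0.006, -0.003, -1.0]]
ft_force: [-11.0, -11.0, 6.6]
opening: 0.0005
grip_force: 7.9
```

>>> step_arm([
  {"delta_pos": [0.2, -0.2, 0], "yaw": 0, "grip": 1},
  {"delta_pos": [0.2, -0.2, -1.1], "yaw": 0, "grip": 1},
  {"delta_pos": [-1, 0.2, -1.1], "yaw": 0, "grip": 1},
  {"delta_pos": [-2, 0.6, -1.1], "yaw": 0, "grip": 1},
  {"delta_pos": [-2.7, 0.75, -1.1], "yaw": 0, "grip": 1},
])

```text
time_s: 9.05
eef_pos: [0.5835, -0.0268, 0.1496]
ee_rot: [[-1.0, -0.0, 0.002], [-0.0, 1.0, 0.001], [-0.002, 0.001, -1.0]]
ft_force: [-1.1, 0.1, -0.3]
opening: 0.0007
grip_force: 0.0
```

>>> step_arm([
  {"delta_pos": [0, 0, 0], "yaw": 0, "grip": 1},
  {"delta_pos": [0, 0, 0], "yaw": 0, "grip": 1},
])

```text
time_s: 9.3
eef_pos: [0.5806, -0.0278, 0.1491]
ee_rot: [[-1.0, 0.0, -0.001], [0.0, 1.0, 0.001], [0.001, 0.001, -1.0]]
ft_force: [-0.9, 0.3, -0.1]
opening: 0.0006
grip_force: 0.0
```

>>> step_arm([
  {"delta_pos": [0.08, 0, 0.5], "yaw": 0, "grip": 1},
  {"delta_pos": [0.08, 0, 1.08], "yaw": 0, "grip": 1},
  {"delta_pos": [0.08, 0, 1.08], "yaw": 0, "grip": 1},
])

```text
time_s: 9.68
eef_pos: [0.5759, -0.0279, 0.105]
ee_rot: [[-1.0, 0.001, -0.004], [0.001, 1.0, 0.001], [0.004, 0.001, -1.0]]
ft_force: [-0.2, -0.4, 0.7]
opening: 0.0004
grip_force: 0.0
```

>>> step_arm([
  {"delta_pos": [-0.47, 0.22, 0], "yaw": 0, "grip": 1},
  {"delta_pos": [-0.71, 0.48, 0], "yaw": 0, "grip": 1},
  {"delta_pos": [-0.89, 0.42, 0], "yaw": 0, "grip": 1},
  {"delta_pos": [-1.03, 0.34, 0], "yaw": 0, "grip": 1},
  {"delta_pos": [-1.12, 0.26, 0], "yaw": 0, "grip": 1},
])

```text
time_s: 10.3
eef_pos: [0.6233, -0.0161, 0.1069]
ee_rot: [[-1.0, -0.0, 0.0], [-0.0, 1.0, 0.003], [-0.0, 0.003, -1.0]]
ft_force: [-5.9, 12.4, 2.4]
opening: 0.0006
grip_force: 6.5
```

>>> step_arm([
  {"delta_pos": [0, 0, 0], "yaw": 0, "grip": 1},
  {"delta_pos": [0, 0, 0], "yaw": 0, "grip": 1},
])

```text
time_s: 10.55
eef_pos: [0.623, -0.0159, 0.1069]
ee_rot: [[-1.0, -0.0, 0.0], [-0.0, 1.0, 0.003], [-0.0, 0.003, -1.0]]
ft_force: [-2.2, 5.5, 0.6]
opening: 0.0007
grip_force: 3.1
```

>>> step_arm([
  {"delta_pos": [-0.05, -0.05, 0], "yaw": 0, "grip": 1},
  {"delta_pos": [-0.08, -0.08, 0], "yaw": 0, "grip": 1},
  {"delta_pos": [-0.08, -0.08, 0], "yaw": 0, "grip": 1},
])

```text
time_s: 10.92
eef_pos: [0.6237, -0.0163, 0.1067]
ee_rot: [[-1.0, -0.001, -0.005], [-0.001, 1.0, 0.007], [0.005, 0.007, -1.0]]
ft_force: [-9.0, 14.3, 6.4]
opening: 0.001
grip_force: 8.3
```

>>> step_arm([
  {"delta_pos": [0.25, 0.25, 0], "yaw": 0, "grip": 1},
  {"delta_pos": [0.25, 0.25, -1.1], "yaw": 0, "grip": 1},
  {"delta_pos": [0.8, -1, -1.1], "yaw": 0, "grip": 1},
  {"delta_pos": [1.4, -2.3, -1.1], "yaw": 0, "grip": 1},
  {"delta_pos": [2.1, -3.6, -1.1], "yaw": 0, "grip": 1},
])

```text
time_s: 11.55
eef_pos: [0.5425, -0.1668, 0.1515]
ee_rot: [[-1.0, -0.001, 0.003], [-0.001, 1.0, -0.002], [-0.003, -0.002, -1.0]]
ft_force: [0.5, 0.1, -0.0]
opening: 0.0006
grip_force: 0.0
```

>>> step_arm([
  {"delta_pos": [0, -0.95, 0], "yaw": 0, "grip": 1},
  {"delta_pos": [0, -0.95, 0], "yaw": 0, "grip": 1},
  {"delta_pos": [0, -0.95, 0], "yaw": 0, "grip": 1},
])

```text
time_s: 11.92
eef_pos: [0.5425, -0.2027, 0.1508]
ee_rot: [[-1.0, 0.001, 0.001], [0.001, 1.0, -0.0], [-0.001, -0.0, -1.0]]
ft_force: [0.9, 0.5, 0.0]
opening: 0.0006
grip_force: 0.0
```

>>> step_arm([
  {"delta_pos": [0, 0, 0.5], "yaw": 0, "grip": 1},
  {"delta_pos": [0, 0, 1.12], "yaw": 0, "grip": 1},
  {"delta_pos": [0, 0, 1.12], "yaw": 0, "grip": 1},
])

```text
time_s: 12.3
eef_pos: [0.5414, -0.2005, 0.1041]
ee_rot: [[-1.0, -0.002, -0.003], [-0.002, 1.0, 0.002], [0.003, 0.002, -1.0]]
ft_force: [-0.5, -0.8, 0.2]
opening: 0.0
grip_force: 0.0
```

>>> step_arm([
  {"delta_pos": [0.52, -0.15, 0], "yaw": 0, "grip": 1},
  {"delta_pos": [0.76, -0.41, 0], "yaw": 0, "grip": 1},
  {"delta_pos": [0.94, -0.35, 0], "yaw": 0, "grip": 1},
  {"delta_pos": [1.08, -0.27, 0], "yaw": 0, "grip": 1},
  {"delta_pos": [1.17, -0.19, 0], "yaw": 0, "grip": 1},
])

```text
time_s: 12.92
eef_pos: [0.4993, -0.2132, 0.1078]
ee_rot: [[-1.0, -0.0, 0.009], [-0.0, 1.0, -0.008], [-0.009, -0.008, -1.0]]
ft_force: [13.5, -12.8, -4.6]
opening: 0.0006
grip_force: 9.2
```

>>> step_arm([
  {"delta_pos": [0.04, 0.04, 0], "yaw": 0, "grip": 1},
  {"delta_pos": [0.04, 0.04, 0], "yaw": 0, "grip": 1},
])

```text
time_s: 13.18
eef_pos: [0.4992, -0.2131, 0.108]
ee_rot: [[-1.0, 0.0, 0.012], [-0.0, 1.0, -0.01], [-0.012, -0.01, -1.0]]
ft_force: [13.2, -12.0, -5.6]
opening: 0.0005
grip_force: 9.0
```

Firm stop. Next I back off, retreat clear and look.

>>> step_arm([
  {"delta_pos": [-0.3, -0.3, 0], "yaw": 0, "grip": 1},
  {"delta_pos": [-0.3, -0.3, -1.2], "yaw": 0, "grip": 1},
  {"delta_pos": [0, -1, -2.4], "yaw": 0, "grip": 1},
  {"delta_pos": [0.8, -2.2, -3.5], "yaw": 0, "grip": 1},
  {"delta_pos": [1.6, -3.4, -3.5], "yaw": 0, "grip": 1},
])

```text
time_s: 13.8
eef_pos: [0.432, -0.3419, 0.2485]
ee_rot: [[-1.0, -0.003, 0.002], [-0.003, 1.0, -0.003], [-0.002, -0.003, -1.0]]
ft_force: [1.1, -0.2, -0.5]
opening: 0.0002
grip_force: 0.0
```

>>> step_arm([
  {"delta_pos": [0.8, -1.2, 0], "yaw": 0, "grip": 1},
  {"delta_pos": [1.6, -2.4, 0], "yaw": 0, "grip": 1},
  {"delta_pos": [1.6, -2.4, 0], "yaw": 0, "grip": 1},
  {"delta_pos": [1.6, -2.4, 0], "yaw": 0, "grip": 1},
])

```text
time_s: 14.3
eef_pos: [0.3677, -0.4364, 0.2448]
ee_rot: [[-1.0, 0.0, -0.001], [0.0, 1.0, 0.003], [0.001, 0.003, -1.0]]
ft_force: [-0.9, 1.0, 0.8]
opening: 0.0006
grip_force: 0.0
```

Run:
```python
from h import *
c=capture("top");save(c,"c4.png",(120,140,345,260),3.5);s=read_state();print(s["eef_pos"],s["ft_force"],s["time_s"])
```

```text
[ 0.36818608 -0.43613351  0.2450272 ] [ 0.33747697  0.17413485 -0.4277117 ] 14.35
```

View pics/c4.png

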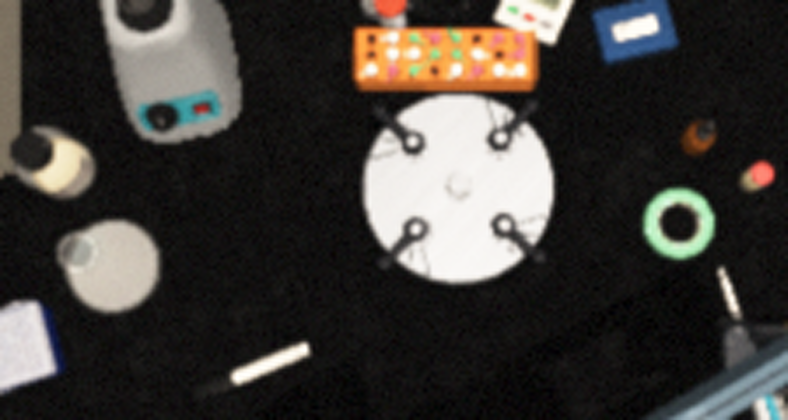

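All four levers point straight outward: hubs at (413,142), (500,138), (503,226) and (415,229), tips at (378,107), (535,104), (541,260) and (383,265). The flask at (110,265), the bottle at (55,162) and the dropper at (699,136) are standing where they were.

```bash
python3 -c "
from bench import finish_job
print(finish_job())"
```

```text
the job is handed in; nothing more can be done
None
```

I handed the job in at about 14 s: all four levers were home in cross order (2/4-type pair first, then the other), with the flask and bottles standing where they were in the last picture; no verdict came back.

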